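Trip the emergency lid release of a microcentrifuge with its pin

ROBOT

A 6-joint arm with a two-finger parallel gripper is mounted at the origin on a cart in front of the work surface, level with it; the furniture and walls round the work are solid. World frame = base frame: x ahead of the robot, y to its left, z up, the work surface at z = 0. Lengths are in m, angles in rad, forces in N, time in s.
With the tool pointing down it reaches from about 0.425 to 0.925 m from the base axis. Payload 12.5 kg.
Tool frame: the origin (TCP) lies midway between the tips of the shut fingers; the grasp point (between the pads) lies 19 mm behind it (r.grasp_offset is the z of the grasp point in the tool frame, in m); z points along the fingers, y is the direction in which the jaws open and shut (so a half turn about z gives the same grasp; the last joint's range is limited). The gripper opens to 85 mm and grips with 20 to 120 N. Pads are 22 mm wide; open, the fingers measure 114 mm over their backs; the gripper's body (76 mm by 85 mm) begins 54 mm behind the grasp point. The pads swing forward as they close: fully open they stand 13 mm farther back than shut.
Start: joints at [-1.26, 0.491, 1.559, -0, 1.092, -0.106], TCP at [0.253, -0.572, 0.206] pointing down, gripper open.
Joint ranges: [-3.1, 3.1], [-0.84, 2.19], [0.05, 2.79], [-1.13, 4.28], [0.06, 2.93], [-2.69, 2.69]. Speed limits (rad/s): [2.22, 2.22, 2.79, 3.14, 3.14, 3.14].

INTERFACE

Orientations are given as a unit quaternion [x, y, z, w].
In Python, from station import r gives the robot as it stands.
- The arm moves only by the tool move_arm, never from a script. Its argument "increments" is a list that holds one entry, the list of rows, each a list of 5 numbers: the finger opening in m, from 0 to 0.0854, then the shift along the tool's x, y, z in m, then the turn about the tool's z in rad. A call has 1 to 8 rows; each row is the pose to reach, as a shift and turn from the pose commanded when the call began, along the tool's axes at that moment; what a row does not reach only later rows make up. A row lasts 1/8 s, in which the tool goes at most 62.5 mm and 10.7 degrees, less where a joint would pass 70% of its speed; a pose out of reach is approached as far as the arm can. A call with a gripper value outside its range is refused whole. The fingers move at their own pace and stop on an object; "squeeze" is the grip in N (left out, the last holds). Time passes only in rows, so rows that repeat a pose let the fingers close. It gives the time, the measured TCP pose, the force and the opening at its end, in the units of the state.
- r.observe(): the state, without advancing time (a new reading comes with each control period).
- r.get_image(name): name is "side" or "top" or "wrist"; returns a dict with "frame" (384x512x3 uint8, blue, green, red), "mtx" (3x3 intrinsics, pixels), "extrinsics" (4x4, takes a point from camera to world coordinates). Camera axes: x right, y up, looking along -z (the intrinsics and any distortion apply to the point x, -y, -z); pixel columns grow to the right and rows downward; lengths in m; the calibration is good to about 2 mm. A picture is of the moment at which its call begins. There is no depth.
- r.finish_job(): hands the job in, once; it reports no verdict.
The state is a dict: "time_s": time; "joint_pos": joint angles; "dq": joint speeds; "effort": joint torques, N m; "tool_pos": TCP position; "ee_rot": TCP orientation; "wrist_force": force on the tool from outside, world axes, zero at the start; "ft_torque": the same for the moment, N m; "width": finger opening in m.
Only numpy, scipy, OpenCV 4.12 (cv2) and the standard library are available. Lean on these libraries where they do the work, as an engineer would, in place of code of your own. Each camera call takes 0.05 s, during which the arm holds its last target. There are 200 camera calls.

TASK

The power is off and the bench microcentrifuge's lid is latched shut over its samples. Take the release pin out of the tall tube rack, reach down through the small release hole in the machine's front deck, find the hidden latch guide by feel and press gently until the spring latch lets go and the lid springs fully open; never push the pin harder than 18 N against the machine, and do not force the lid. Then stand the pin upright in a hole of the tall rack again and leave the other things on the bench where they are.

Things in the scene. Friction and masses are not known exactly. Their poses are not given: they have to be found in the camera images.
- microcentrifuge: White bench microcentrifuge, 236 (x) x 210 (y) x 126 mm, fixed; front (sloped panel with display and keys) to its -x. Origin: centre of its foot on the bench, z up. Flat front deck at z = 100 mm, x from -112 to -66 mm; behind it the closed lid (top z = 120, raised disc 125 mm; front edge x = -66 mm, in the middle a 62 mm wide lip to x = -74 mm).
- release_hole (a point): Centre of the mouth of the release hole, flush with the front deck, in the machine's frame at x = -94, y = +30, z = 100 mm; axes as the machine's. A vertical round hole, 16 mm across (in a square grey escutcheon), through the 12 mm thick deck into the hollow where the latch is hidden. Inside the hole the pin's tip has 5.5 mm of room to every side.
- guide_level (a point): On the release hole's axis, 16 mm below the deck. Here, out of sight, lies the flat face of the latch's guide (8 mm thick) with a round bush, 7.4 mm across. The guide sits with assembly play: the bush's centre is up to 4 mm off this point in the machine's x and likewise in y, differs each time, is not measured and must be found by feel. The flat round it is hard and stops the pin.
- tongue_level (a point): On the release hole's axis, 33 mm below the deck: middle height of the latch's release tongue, a hidden steel pad (22 x 16 mm) under the guide. Its true height varies, 26 to 40 mm below the deck, and is not measured. It yields against a spring (4 N at first touch, 5 to 8 N on tripping); after 3 to 4.5 mm of travel the latch lets go of the lid, after about 6 mm it meets a hard stop and the force climbs steeply.
- centrifuge_lid (a joint): Lid hinge at the rear of the machine, rad: 0 = latched shut, 1.25 = fully open. When the latch lets go, a spring raises the lid by itself to 1.25 in about a second and keeps it there; its front edge swings up and away to the rear from the release hole.
- release_pin: Release pin, 116 mm long, about 35 g. Origin at its tip, z along the pin up to the handle. Steel shaft 5 mm across, z = 0 to 68 mm, with a blunt end; round finger guard 26 mm across, z = 68 to 72 mm; round black handle 13 mm across, z = 72 to 116 mm, to be gripped.
- pin_tip (a point): The pin's tip (same point as its origin).
- tall_rack: Tall perforated tube rack, 72 (x) x 215 (y) x 88 mm, fixed. Origin: centre of its underside. Holes about 16 mm wide in its top (z = 88 mm): rows x = -16 and +16 mm, eight a row at y = -89, -63.5, -38, -12.7, 12.7, 38, 63.5, 89 mm. The pin hangs by its guard in hole x = 16, y = 12.7 (tip at z = 20 mm); a capped tube stands in hole x = -16, y = -89, to z = 132 mm; the other holes are free.
- low_rack: Low moulded tube rack, 117 x 195 x 46 mm, fixed, a few small tubes in it (up to 70 mm high). Bystander on the other side of the machine. Origin: centre of its underside.
- bottle: Glass screw-cap bottle, 56 mm across, 105 mm high, loose bystander. Origin: centre of its underside.
- vial: Capped sample vial, 24 mm across, 76 mm high, standing loose; bystander. Origin: centre of its underside.

How it is judged:
By the outcome, as a careful person would: the job done as asked, in the order asked, and still so for the second after the job is handed in, with the robot touching nothing.
It also fails if it takes over 67 s, if anything falls off the work surface, if the arm or the gripper's body presses on something with over 40 N, if the wrist force passes 120 N, or if a joint passes its speed limit or range.

## Working session

There is one attempt and no reset: what is moved stays moved. The work goes in short steps, Python scripts to look and compute and a tool call to move; the robot and the scene stay as the last step left them, time stands still between calls to the robot, and variables do not carry over. Pictures are saved under pics/ and viewed, about 8 in all and at most 12, crops included, and the job is handed in when it is done.

Besides the shell and the picture viewer there is one more tool, called after ">>>" as name(argument=value, ...) on one line, values as JSON. move_arm: Moves the arm, as the interface text tells. Its arguments: {"type":"object","properties":{"increments":{"type":"array"},"squeeze":{"type":"number"}},"required":["increments"]}

```bash
mkdir -p pics
cat > h.py <<'E'
from station import r
import numpy as np, cv2
from scipy.spatial.transform import Rotation as R
def snap(n,f=None):
    im=r.get_image(n)
    if f: cv2.imwrite('pics/'+f,im['frame'])
    return im
def ray(im,u,v):
    K=im['mtx'];E=im['extrinsics']
    d=np.linalg.inv(K)@[u,v,1.]; d=np.array([d[0],-d[1],-d[2]])
    return E[:3,3],E[:3,:3]@d
def onz(im,u,v,z):
    o,d=ray(im,u,v);return o+d*(z-o[2])/d[2]
def pix(im,p):
    E=im['extrinsics'];c=E[:3,:3].T@(np.array(p)-E[:3,3]);q=im['mtx']@[c[0],-c[1],-c[2]];return q[:2]/q[2]
def st():
    s=r.observe();print(s['time_s'],np.round(s['tool_pos'],4),np.round(s['ee_rot'],4),np.round(s['wrist_force'],2),round(s['width'],4));return s
def tool(p,s=None):
    "shift in tool axes to world point p"
    s=s or r.observe();return R.from_quat(s['ee_rot']).inv().apply(np.array(p)-s['tool_pos'])
E
python3 - <<'E'
from h import *
st();print(r.observe()['joint_pos'],r.grasp_offset)
a=snap('top','top.png');b=snap('side','side.png');
for i in(a,b):print(i['mtx'],np.round(i['extrinsics'],3), [k for k in i])
E
```

```text
0.0 [ 0.253  -0.5712  0.2055] [ 9.784e-01  2.069e-01 -1.000e-04 -6.000e-04] [-0.74  0.15  0.16] 0.0856
[-1.25958749e+00  4.91587612e-01  1.55946226e+00  7.56192156e-06
  1.09170449e+00 -1.05567652e-01] -0.0187
[[392.85296609   0.         256.04695874]
 [  0.         392.85296609 182.10656897]
 [  0.           0.           1.        ]] [[ 0.009  0.991 -0.133  0.372]
 [-1.     0.01   0.008 -0.013]
 [ 0.009  0.133  0.991  1.165]
 [ 0.     0.     0.     1.   ]] ['frame', 'mtx', 'extrinsics']
[[405.18101315   0.         256.16542054]
 [  0.         405.18101315 192.14348744]
 [  0.           0.           1.        ]] [[ 0.996  0.051 -0.077  0.445]
 [-0.092  0.626 -0.774 -0.775]
 [ 0.009  0.778  0.628  0.695]
 [ 0.     0.     0.     1.   ]] ['frame', 'mtx', 'extrinsics']
```

View pics/top.png

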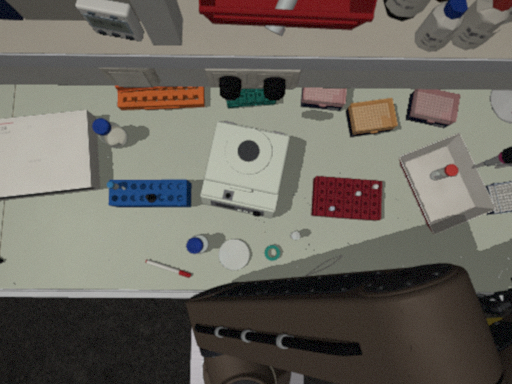

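View pics/side.png

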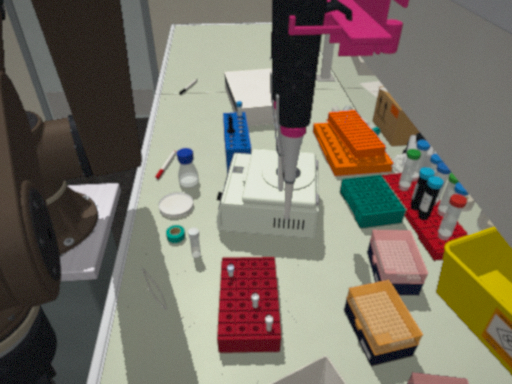

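Top view: blue rack spans about (110–190, 180–207) with the black handle near (151,197). The machine is near (245,168), slightly turned, with a dark escutcheon near (228,194). The bottle is at (197,244) and the vial at (296,235).

Run:
```python
from h import *
a=snap('top');f=a['frame'];h=cv2.cvtColor(f,cv2.COLOR_BGR2HSV)
m=cv2.inRange(h,(100,100,50),(125,255,255));m[:175]=0;m[212:]=0;m[:,:100]=0;m[:,195:]=0
m=cv2.morphologyEx(m,cv2.MORPH_CLOSE,np.ones((9,9)))
c=max(cv2.findContours(m,0,1)[0],key=cv2.contourArea);b=cv2.minAreaRect(c);print(b)
q=np.array([onz(a,*p,.088) for p in cv2.boxPoints(b)]);print(q,q.mean(0))
print('pin top',onz(a,151,197,.13),'hole',onz(a,229,195,.1))
cv2.imwrite('pics/c.png',cv2.resize(f[110:225,100:300],None,fx=4,fy=4,interpolation=2))
```

```text
((148.5, 193.0), (26.0, 83.0), 90.0)
[[0.51853312 0.39022014 0.088     ]
 [0.52082686 0.16162896 0.088     ]
 [0.44893431 0.15939233 0.088     ]
 [0.44679653 0.38598134 0.088     ]] [0.48377271 0.27430569 0.088     ]
pin top [0.46872921 0.25615683 0.13      ] hole [0.47902996 0.05243705 0.1       ]
```

View pics/c.png

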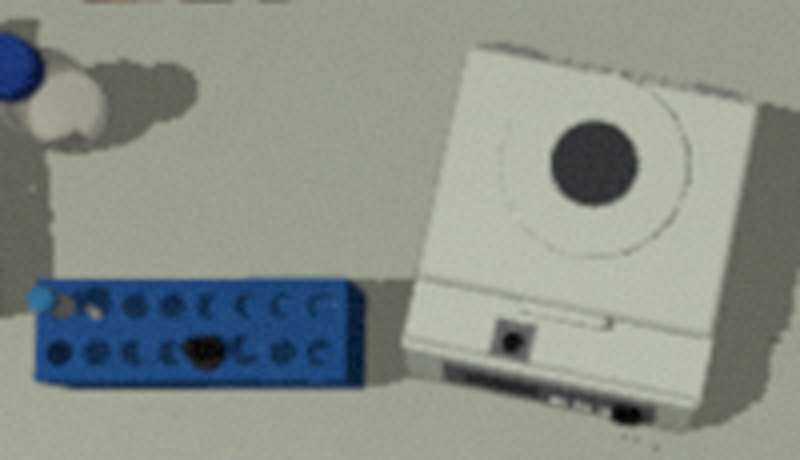

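```bash
cat >> h.py <<'E'
def go(p,yaw=None,s=None):
    "print tool shift + turn for world TCP p and world yaw (deg) of tool x"
    s=s or r.observe();x=R.from_quat(s['ee_rot']).apply([1,0,0]);y0=np.degrees(np.arctan2(x[1],x[0]))
    t=0 if yaw is None else -((yaw-y0+180)%360-180)
    print('yaw',round(y0,2),'shift',np.round(tool(p,s),4),'turn',round(np.radians(t),4))
E
python3 - <<'E'
from h import *
w=snap('wrist');s=r.observe();T=R.from_quat(s['ee_rot']).inv()
print('cam in tool',T.apply(w['extrinsics'][:3,3]-s['tool_pos']),'look',T.apply(-w['extrinsics'][:3,2]))
for p in([.5,-.2,.3],[.52,.1,.3],[.45,.25,.26]):go(p,-11.6);go(p,168.4)
E
```

```text
cam in tool [ 6.89237280e-02  8.86392395e-05 -1.67816731e-01] look [-2.74423650e-01 -7.35625814e-04  9.61608610e-01]
yaw 23.88 shift [ 0.3762 -0.2396 -0.0941] turn 0.6193
yaw 23.88 shift [ 0.3762 -0.2396 -0.0941] turn -2.5223
yaw 23.88 shift [ 0.5159 -0.5058 -0.0939] turn 0.6193
yaw 23.88 shift [ 0.5159 -0.5058 -0.0939] turn -2.5223
yaw 23.88 shift [ 0.5126 -0.6713 -0.0537] turn 0.6193
yaw 23.88 shift [ 0.5126 -0.6713 -0.0537] turn -2.5223
```

>>> move_arm(increments=[[[0.085,0.047,-0.03,-0.012,-0.16],[0.085,0.094,-0.06,-0.024,-0.32],[0.085,0.141,-0.09,-0.036,-0.48],[0.085,0.188,-0.12,-0.047,-0.64],[0.085,0.235,-0.15,-0.06,-0.8],[0.085,0.282,-0.18,-0.07,-0.96],[0.085,0.33,-0.21,-0.082,-1.12],[0.085,0.376,-0.24,-0.094,-1.28]]])

```text
time_s: 1.2
tool_pos: [0.5005, -0.1981, 0.3005]
ee_rot: [0.659, 0.752, -0.0, 0.0]
wrist_force: [0.4, -0.0, -0.3]
width: 0.0847
```

Run:
```python
from h import *
st()
go([.53,.1,.27],168.4);go([.47,.256,.24],168.4)
```

```text
1.2 [ 0.5005 -0.1981  0.3005] [ 6.592e-01  7.520e-01 -0.000e+00  1.000e-04] [ 0.41 -0.02 -0.27] 0.0847
yaw 97.52 shift [0.2917 0.0683 0.0305] turn -1.237
yaw 97.52 shift [0.4542 0.0293 0.0605] turn -1.237
```

>>> move_arm(increments=[[[0.085,0.06,0.014,0.006,-0.16],[0.085,0.12,0.028,0.012,-0.32],[0.085,0.18,0.042,0.018,-0.48],[0.085,0.24,0.056,0.024,-0.64],[0.085,0.29,0.065,0.03,-0.8],[0.085,0.345,0.053,0.04,-0.96],[0.085,0.4,0.041,0.05,-1.12],[0.085,0.454,0.029,0.06,-1.237]]])

```text
time_s: 2.2
tool_pos: [0.4706, 0.2559, 0.2397]
ee_rot: [0.102, 0.995, -0.0, 0.0]
wrist_force: [1.6, 1.0, 0.9]
width: 0.0855
```

Run:
```python
from h import *
st();w=snap('wrist','w1.png')
print(pix(w,[.469,.256,.136]),pix(w,[.469,.256,.09]))
```

```text
2.2 [0.4706 0.2559 0.2397] [ 1.015e-01  9.948e-01 -0.000e+00  1.000e-04] [1.59 1.05 0.85] 0.0855
[260.06592962 181.59668989] [260.01257831 171.14630352]
```

View pics/w1.png

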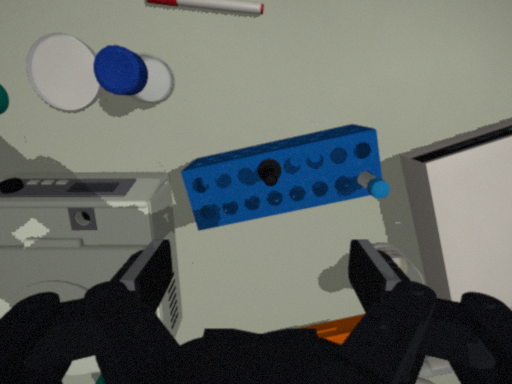

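Wrist view: dark pin handle at about (268,172), the rack running (183–382, 125–228), release hole at (83,216). The machine looks aligned with the image axes.

Run:
```python
from h import *
w=snap('wrist');f=w['frame'];h=cv2.cvtColor(f,cv2.COLOR_BGR2HSV)
g=f[145:200,240:300];m=(g.max(2)<55).astype(np.uint8)
n,l,s,c=cv2.connectedComponentsWithStats(m)
for i in range(1,n):
  if s[i,4]>30:print(s[i],c[i]+[240,145])
cv2.imwrite('pics/w2.png',np.hstack([cv2.resize(f[145:200,240:300],None,fx=6,fy=6,interpolation=2),cv2.resize(f[190:245,55:115],None,fx=6,fy=6,interpolation=2)]))
for z in(.092,.115,.136):print(onz(w,268,172,z))
print('hole',onz(w,83,216,.1),onz(w,0,246,.1)-onz(w,130,246,.1))
```

```text
[ 14  18  23  27 452] [265.40929204 175.34734513]
[0.46798853 0.26876405 0.092     ]
[0.46297051 0.26908739 0.115     ]
[0.45838884 0.26938261 0.136     ]
hole [0.47498532 0.06259612 0.1       ] [-2.83891875e-02 -1.42528165e-01  5.55111512e-17]
```

View pics/w2.png

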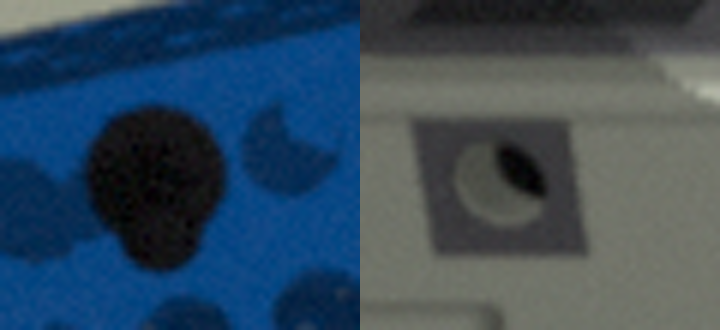

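Run:
```python
from h import *
w=snap('wrist')
a=onz(w,265.8,173.5,.091);b=onz(w,266.7,184.3,.136);print(a,b, onz(w,277.3,173.5,.091)-a,onz(w,273.5,184.3,.136)-b)
print('hole',onz(w,78.7,220.6,.1))
p=(a+b)/2;go([p[0],p[1],.16],168.4);go([p[0],p[1],.101],168.4)
```

```text
[0.4706858  0.26361097 0.091     ] [0.47096543 0.26352954 0.136     ] [0.00246967 0.01213148 0.        ] [0.00126515 0.00621445 0.        ]
hole [0.47954949 0.05308695 0.1       ]
yaw 168.33 shift [0.0008 0.0075 0.0795] turn -0.0013
yaw 168.33 shift [0.0008 0.0075 0.1385] turn -0.0013
```

>>> move_arm(increments=[[[0.06,0.0008,0.0075,0.05,0],[0.05,0.0008,0.0075,0.1,0],[0.05,0.0008,0.0075,0.13,0],[0.05,0.0008,0.0075,0.139,0],[0.03,0.0008,0.0075,0.139,0],[0.005,0.0008,0.0075,0.139,0],[0.005,0.0008,0.0075,0.139,0],[0.005,0.0008,0.0075,0.139,0]]], squeeze=60)

```text
time_s: 3.35
tool_pos: [0.4729, 0.2621, 0.1023]
ee_rot: [0.104, 0.995, 0.001, 0.001]
wrist_force: [0.8, 1.9, 7.6]
width: 0.009
```

>>> move_arm(increments=[[[0.005,0,0,0,0],[0.005,0,0,0,0]]])

```text
time_s: 3.6
tool_pos: [0.473, 0.2622, 0.1022]
ee_rot: [0.104, 0.995, 0.001, 0.001]
wrist_force: [0.5, 0.9, 6.8]
width: 0.009
```

>>> move_arm(increments=[[[0.005,0,0,-0.01,0],[0.005,0,0,-0.04,0],[0.005,0,0,-0.08,0],[0.005,0,0,-0.115,0],[0.005,0,0,-0.125,0],[0.005,0,0,-0.125,0]]])

```text
time_s: 4.35
tool_pos: [0.472, 0.2616, 0.2261]
ee_rot: [0.104, 0.995, 0.0, 0.0]
wrist_force: [-0.2, -0.6, -1.3]
width: 0.009
```

Run:
```python
from h import *
s=st();w=snap('wrist','w3.png');sd=snap('side')
t=s['tool_pos'];print(pix(sd,t),pix(w,t+[0,0,-.09]))
u,v=map(int,pix(sd,t-[0,0,.04]));c=sd['frame'][max(0,v-50):v+50,max(0,u-50):u+50]
f=w['frame'];A=cv2.resize(c,(400,400),interpolation=2)
B=cv2.resize(f[:,100:420],(333,400))
cv2.imwrite('pics/w3c.png',np.hstack([A,B]))
```

```text
4.35 [0.472  0.2616 0.2261] [1.037e-01 9.946e-01 0.000e+00 2.000e-04] [-0.16 -0.63 -1.33] 0.009
[229.37905592  87.14911828] [260.2726887  187.02844031]
```

View pics/w3c.png

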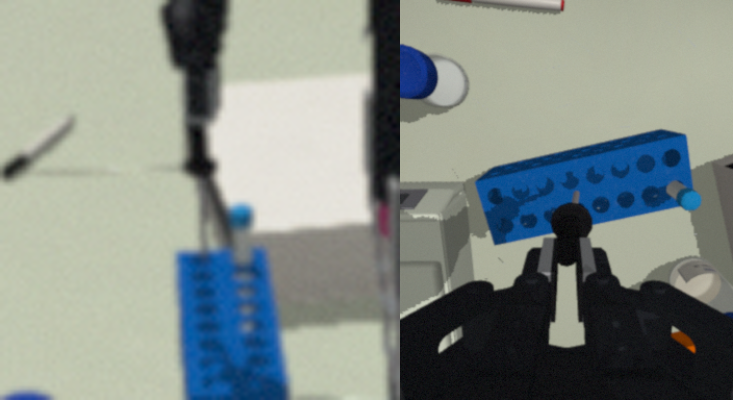

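Pin held; guard at about wrist (264,212), shaft tip near (269,187). I'll check its tilt closely.

Run:
```python
from h import *
w=snap('wrist');sd=snap('side');f=w['frame']
A=cv2.resize(f[160:240,230:300],None,fx=5,fy=5,interpolation=2)
u,v=map(int,pix(sd,r.observe()['tool_pos']-[0,0,.04]));print(u,v)
B=cv2.resize(sd['frame'][v-30:v+50,u-30:u+40],None,fx=5,fy=5,interpolation=2)
cv2.imwrite('pics/w4.png',np.hstack([A,B]));print(u-30,v-30)
t=r.observe()['tool_pos']
for d in (.0822,.0122):
  for im in(w,sd):print(d,pix(im,t-[0,0,d]))
```

```text
229 101
199 71
0.0822 [260.49559493 189.67585031]
0.0822 [230.26550944 114.81197124]
0.0122 [260.66057512 219.10579717]
0.0122 [229.46447677  91.81819533]
```

View pics/w4.png

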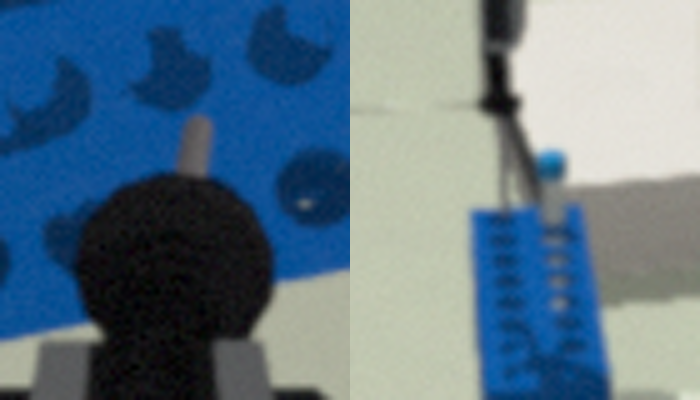

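Run:
```python
from h import *
w=snap('wrist');s=r.observe();t=s['tool_pos'];T=R.from_quat(s['ee_rot']).inv()
g=onz(w,265,213.6,t[2]-.0112);print('guard',T.apply(g-t), 'r',np.linalg.norm(onz(w,284.5,213.6,t[2]-.0112)-g))
for d in(.078,.0822,.087):print('tip',d,T.apply(onz(w,270,184,t[2]-d)-t))
print(w['mtx'][0,0])
```

```text
guard [0.00414959 0.00279058 0.01120359] r 0.012357164934264085
tip 0.078 [0.00607719 0.00814764 0.07800047]
tip 0.0822 [0.00498025 0.00829597 0.08219846]
tip 0.087 [0.0037266  0.00846548 0.08699617]
300.26668227225224
```

```bash
cat >> h.py <<'E'
def gotip(p,off=(.005,.0083,.0822)):
    s=r.observe();print('tipshift',np.round(tool(np.array(p),s)-off,4))
E
python3 - <<'E'
from h import *
gotip([.4795,.0531,.115])
E
```

```text
tipshift [-0.0557 -0.2106  0.0279]
```

>>> move_arm(increments=[[[0.005,-0.01,-0.03,0,0],[0.005,-0.022,-0.08,0,0],[0.005,-0.035,-0.13,0,0],[0.005,-0.048,-0.18,0,0],[0.005,-0.056,-0.205,0.005,0],[0.005,-0.056,-0.211,0.018,0],[0.005,-0.056,-0.211,0.027,0],[0.005,-0.056,-0.211,0.028,0]]])

```text
time_s: 5.6
tool_pos: [0.483, 0.0446, 0.1971]
ee_rot: [0.103, 0.995, -0.0, -0.001]
wrist_force: [-0.5, 1.3, -1.0]
width: 0.0088
```

Run:
```python
from h import *
s=st();w=snap('wrist');f=w['frame']
cv2.imwrite('pics/w5.png',cv2.resize(f[150:240,220:320],None,fx=7,fy=6,interpolation=2))
```

```text
5.6 [0.483  0.0446 0.1971] [ 1.032e-01  9.947e-01 -1.000e-04 -9.000e-04] [-0.47  1.25 -0.98] 0.0088
```

View pics/w5.png

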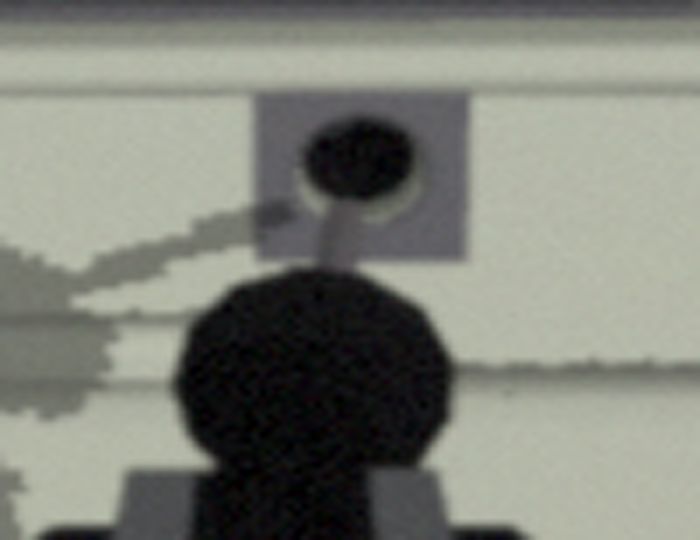

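Run:
```python
from h import *
w=snap('wrist');s=r.observe();t=s['tool_pos'];T=R.from_quat(s['ee_rot']).inv()
h=onz(w,271.4,178.7,.1);p=onz(w,269.3,183.8,t[2]-.0822)
print(h,p,'hole-tip tool',T.apply(h-p))
print(np.linalg.norm(onz(w,256.1,178.7,.1)-onz(w,287.1,178.7,.1)))
```

```text
[0.47946953 0.05570155 0.1       ] [0.47967785 0.05322137 0.1156955 ] hole-tip tool [0.00070629 0.00238597 0.01569559]
0.028174353328033072
```

>>> move_arm(increments=[[[0.005,0.0007,0.0024,0.002,0],[0.005,0.0007,0.0024,0.008,0],[0.005,0.0007,0.0024,0.016,0],[0.005,0.0007,0.0024,0.022,0],[0.005,0.0007,0.0024,0.026,0],[0.005,0.0007,0.0024,0.026,0]]])

```text
time_s: 6.45
tool_pos: [0.4832, 0.0461, 0.1718]
ee_rot: [0.104, 0.995, -0.0, -0.0]
wrist_force: [-0.5, 0.1, 0.3]
width: 0.0091
```

>>> move_arm(increments=[[[0.005,0,0,0.002,0],[0.005,0,0,0.003,0],[0.005,0,0,0.003,0]]])

```text
time_s: 6.82
tool_pos: [0.4833, 0.0462, 0.1691]
ee_rot: [0.104, 0.995, -0.0, 0.0]
wrist_force: [0.1, -0.3, -0.5]
width: 0.009
```

>>> move_arm(increments=[[[0.005,0,0,0.001,0],[0.005,0,0,0.002,0],[0.005,0,0,0.002,0]]])

```text
time_s: 7.2
tool_pos: [0.4832, 0.0462, 0.167]
ee_rot: [0.104, 0.995, -0.0, -0.0]
wrist_force: [-0.0, -0.6, 0.3]
width: 0.009
```

>>> move_arm(increments=[[[0.005,0,0,0.0005,0],[0.005,0,0,0.001,0],[0.005,0,0,0.001,0]]])

```text
time_s: 7.58
tool_pos: [0.4832, 0.0462, 0.166]
ee_rot: [0.104, 0.995, -0.0, -0.0]
wrist_force: [-0.0, -0.1, -0.3]
width: 0.0089
```

>>> move_arm(increments=[[[0.005,0,0,0.0005,0],[0.005,0,0,0.001,0],[0.005,0,0,0.001,0]]])

```text
time_s: 7.95
tool_pos: [0.4834, 0.0462, 0.1653]
ee_rot: [0.104, 0.995, -0.0, 0.0]
wrist_force: [-0.5, -0.5, 1.3]
width: 0.0091
```

>>> move_arm(increments=[[[0.005,0,0,0.0005,0],[0.005,0,0,0.001,0],[0.005,0,0,0.001,0]]])

```text
time_s: 8.32
tool_pos: [0.4839, 0.0461, 0.1648]
ee_rot: [0.104, 0.995, -0.0, 0.001]
wrist_force: [0.7, -0.7, 9.4]
width: 0.0086
```

Flat of the guide felt at TCP z≈0.165 (tip 17 mm below deck). Now hop-probing in a 1.5 mm spiral with a light press.

>>> move_arm(increments=[[[0.005,0,0,-0.0015,0],[0.005,0.0015,0,-0.0015,0],[0.005,0.0015,0,-0.0004,0],[0.005,0.0015,0,-0.0004,0]]])

```text
time_s: 8.82
tool_pos: [0.4822, 0.0464, 0.165]
ee_rot: [0.104, 0.995, -0.0, 0.001]
wrist_force: [-0.5, -0.7, 8.3]
width: 0.0092
```

>>> move_arm(increments=[[[0.005,0,0,-0.0012,0],[0.005,0,0.0015,-0.0012,0],[0.005,0,0.0015,0,0],[0.005,0,0.0015,0,0]]])

```text
time_s: 9.32
tool_pos: [0.4827, 0.0479, 0.165]
ee_rot: [0.104, 0.995, -0.0, 0.001]
wrist_force: [-0.5, -0.9, 7.3]
width: 0.0092
```

>>> move_arm(increments=[[[0.005,0,0,-0.0012,0],[0.005,-0.0015,0,-0.0012,0],[0.005,-0.0015,0,0,0],[0.005,-0.0015,0,0,0]]])

```text
time_s: 9.82
tool_pos: [0.4841, 0.0476, 0.1649]
ee_rot: [0.104, 0.995, -0.0, 0.001]
wrist_force: [-0.5, -0.4, 7.8]
width: 0.0088
```

>>> move_arm(increments=[[[0.005,0,0,-0.0012,0],[0.005,-0.0015,0,-0.0012,0],[0.005,-0.0015,0,0,0],[0.005,-0.0015,0,0,0]]])

```text
time_s: 10.32
tool_pos: [0.4856, 0.0473, 0.1649]
ee_rot: [0.104, 0.995, -0.0, 0.001]
wrist_force: [0.3, -0.6, 7.6]
width: 0.0091
```

>>> move_arm(increments=[[[0.005,0,0,-0.0012,0],[0.005,0,-0.0015,-0.0012,0],[0.005,0,-0.0015,0,0],[0.005,0,-0.0015,0,0]]])

```text
time_s: 10.82
tool_pos: [0.4852, 0.0458, 0.1649]
ee_rot: [0.104, 0.995, -0.0, 0.001]
wrist_force: [-0.2, -1.2, 8.1]
width: 0.009
```

>>> move_arm(increments=[[[0.005,0,0,-0.0012,0],[0.005,0,-0.0015,-0.0012,0],[0.005,0,-0.0015,0,0],[0.005,0,-0.0015,0,0]]])

```text
time_s: 11.32
tool_pos: [0.4849, 0.0443, 0.1649]
ee_rot: [0.104, 0.995, -0.0, 0.001]
wrist_force: [-0.3, -0.9, 7.8]
width: 0.0091
```

>>> move_arm(increments=[[[0.005,0,0,-0.0012,0],[0.005,0.0015,0,-0.0012,0],[0.005,0.0015,0,0,0],[0.005,0.0015,0,0,0]]])

```text
time_s: 11.82
tool_pos: [0.4834, 0.0447, 0.1649]
ee_rot: [0.104, 0.995, -0.0, 0.001]
wrist_force: [0.5, -0.7, 7.0]
width: 0.0087
```

>>> move_arm(increments=[[[0.005,0,0,-0.0012,0],[0.005,0.0015,0,-0.0012,0],[0.005,0.0015,0,0,0],[0.005,0.0015,0,0,0]]])

```text
time_s: 12.32
tool_pos: [0.4819, 0.045, 0.1649]
ee_rot: [0.104, 0.995, -0.0, 0.001]
wrist_force: [-0.6, -1.0, 7.3]
width: 0.0091
```

>>> move_arm(increments=[[[0.005,0,0,-0.0012,0],[0.005,0.0015,0,-0.0012,0],[0.005,0.0015,0,0,0],[0.005,0.0015,0,0,0]]])

```text
time_s: 12.82
tool_pos: [0.4803, 0.0453, 0.1648]
ee_rot: [0.104, 0.995, -0.0, 0.0]
wrist_force: [0.2, 0.1, 5.3]
width: 0.0089
```

>>> move_arm(increments=[[[0.005,0,0,-0.0012,0],[0.005,0,0.0015,-0.0012,0],[0.005,0,0.0015,0,0],[0.005,0,0.0015,0,0]]])

```text
time_s: 13.32
tool_pos: [0.4807, 0.0468, 0.1648]
ee_rot: [0.104, 0.995, -0.0, 0.001]
wrist_force: [-0.2, 0.5, 6.4]
width: 0.0093
```

>>> move_arm(increments=[[[0.005,0,0,-0.0012,0],[0.005,0,0.0015,-0.0012,0],[0.005,0,0.0015,0,0],[0.005,0,0.0015,0,0]]])

```text
time_s: 13.82
tool_pos: [0.4812, 0.0483, 0.1649]
ee_rot: [0.104, 0.995, -0.0, 0.001]
wrist_force: [0.1, -1.1, 7.6]
width: 0.0088
```

>>> move_arm(increments=[[[0.005,0,0,-0.0012,0],[0.005,0,0.0015,-0.0012,0],[0.005,0,0.0015,0,0],[0.005,0,0.0015,0,0]]])

```text
time_s: 14.32
tool_pos: [0.4815, 0.0497, 0.165]
ee_rot: [0.104, 0.995, -0.0, 0.001]
wrist_force: [0.3, -1.0, 7.3]
width: 0.0092
```

>>> move_arm(increments=[[[0.005,0,0,-0.0012,0],[0.005,-0.0015,0,-0.0012,0],[0.005,-0.0015,0,0,0],[0.005,-0.0015,0,0,0]]])

```text
time_s: 14.82
tool_pos: [0.483, 0.0494, 0.1649]
ee_rot: [0.104, 0.995, -0.0, 0.001]
wrist_force: [0.3, -0.9, 7.8]
width: 0.0091
```

>>> move_arm(increments=[[[0.005,0,0,-0.0012,0],[0.005,-0.0015,0,-0.0012,0],[0.005,-0.0015,0,0,0],[0.005,-0.0015,0,0,0]]])

```text
time_s: 15.32
tool_pos: [0.4845, 0.049, 0.1649]
ee_rot: [0.104, 0.995, -0.0, 0.001]
wrist_force: [-0.4, 0.4, 7.4]
width: 0.0092
```

>>> move_arm(increments=[[[0.005,0,0,-0.0012,0],[0.005,-0.0015,0,-0.0012,0],[0.005,-0.0015,0,0,0],[0.005,-0.0015,0,0,0]]])

```text
time_s: 15.82
tool_pos: [0.4859, 0.0487, 0.1649]
ee_rot: [0.104, 0.995, -0.0, 0.001]
wrist_force: [-0.2, -1.0, 7.6]
width: 0.0091
```

>>> move_arm(increments=[[[0.005,0,0,-0.0012,0],[0.005,-0.0015,0,-0.0012,0],[0.005,-0.0015,0,0,0],[0.005,-0.0015,0,0,0]]])

```text
time_s: 16.32
tool_pos: [0.4874, 0.0484, 0.1649]
ee_rot: [0.104, 0.995, -0.0, 0.001]
wrist_force: [0.7, -0.2, 7.2]
width: 0.0089
```

Slightly softer contact at offset (3,−1.5) hints at a bush edge; probe beyond it.

>>> move_arm(increments=[[[0.005,0,0,-0.0015,0],[0.005,0.003,-0.0025,-0.0015,0],[0.005,0.0065,-0.0055,-0.0015,0],[0.005,0.0065,-0.0055,-0.0015,0],[0.005,0.0065,-0.0055,0,0],[0.005,0.0065,-0.0055,0,0]]])

```text
time_s: 17.08
tool_pos: [0.4795, 0.0445, 0.1646]
ee_rot: [0.104, 0.995, -0.0, 0.0]
wrist_force: [-0.1, -0.3, 3.4]
width: 0.0089
```

>>> move_arm(increments=[[[0.005,0,0,-0.0012,0],[0.005,0.001,0.001,-0.0012,0],[0.005,0.001,0.001,0,0],[0.005,0.001,0.001,0,0]]])

```text
time_s: 17.58
tool_pos: [0.4784, 0.0457, 0.1643]
ee_rot: [0.104, 0.995, -0.0, -0.0]
wrist_force: [-0.3, -0.6, -0.5]
width: 0.0091
```

>>> move_arm(increments=[[[0.005,0,0,-0.0012,0],[0.005,-0.0015,-0.002,-0.0012,0],[0.005,-0.0015,-0.002,0,0],[0.005,-0.0015,-0.002,0,0]]])

```text
time_s: 18.08
tool_pos: [0.48, 0.0432, 0.1649]
ee_rot: [0.104, 0.995, -0.0, 0.001]
wrist_force: [-0.5, -0.2, 5.4]
width: 0.009
```

>>> move_arm(increments=[[[0.005,0,0,-0.0012,0],[0.005,0.0015,0.002,-0.0012,0],[0.005,0.0015,0.002,0,0],[0.005,0.0015,0.002,0.0008,0],[0.005,0.0015,0.002,0.0008,0]]])

```text
time_s: 18.7
tool_pos: [0.4785, 0.0457, 0.1635]
ee_rot: [0.104, 0.995, -0.0, -0.0]
wrist_force: [-0.4, -0.1, -1.2]
width: 0.0092
```

>>> move_arm(increments=[[[0.005,0,0,0.0007,0],[0.005,0,0,0.0014,0],[0.005,0,0,0.002,0],[0.005,0,0,0.002,0]]])

```text
time_s: 19.2
tool_pos: [0.4785, 0.0456, 0.1617]
ee_rot: [0.104, 0.995, -0.0, 0.0]
wrist_force: [0.7, 0.1, -0.2]
width: 0.0092
```

>>> move_arm(increments=[[[0.005,0,0,0.0007,0],[0.005,0,0,0.0014,0],[0.005,0,0,0.002,0],[0.005,0,0,0.002,0]]])

```text
time_s: 19.7
tool_pos: [0.4785, 0.0457, 0.1596]
ee_rot: [0.104, 0.995, -0.0, 0.0]
wrist_force: [1.2, 0.1, -1.3]
width: 0.0092
```

>>> move_arm(increments=[[[0.005,0,0,0.0007,0],[0.005,0,0,0.0014,0],[0.005,0,0,0.002,0],[0.005,0,0,0.002,0]]])

```text
time_s: 20.2
tool_pos: [0.4785, 0.0456, 0.1576]
ee_rot: [0.104, 0.995, -0.0, -0.0]
wrist_force: [-0.4, -0.3, -0.5]
width: 0.0091
```

>>> move_arm(increments=[[[0.005,0,0,0.0007,0],[0.005,0,0,0.0014,0],[0.005,0,0,0.002,0],[0.005,0,0,0.002,0]]])

```text
time_s: 20.7
tool_pos: [0.4785, 0.0457, 0.1556]
ee_rot: [0.104, 0.995, -0.0, -0.0]
wrist_force: [0.2, -0.1, -1.2]
width: 0.0088
```

>>> move_arm(increments=[[[0.005,0,0,0.001,0],[0.005,0,0,0.002,0],[0.005,0,0,0.002,0]]])

```text
time_s: 21.08
tool_pos: [0.4785, 0.0457, 0.1536]
ee_rot: [0.104, 0.995, -0.0, -0.0]
wrist_force: [-0.5, 0.3, 0.1]
width: 0.0094
```

>>> move_arm(increments=[[[0.005,0,0,0.001,0],[0.005,0,0,0.002,0],[0.005,0,0,0.002,0]]])

```text
time_s: 21.45
tool_pos: [0.4785, 0.0457, 0.1516]
ee_rot: [0.104, 0.995, -0.0, -0.0]
wrist_force: [-0.6, -0.1, -1.0]
width: 0.009
```

>>> move_arm(increments=[[[0.005,0,0,0.001,0],[0.005,0,0,0.002,0],[0.005,0,0,0.002,0]]])

```text
time_s: 21.82
tool_pos: [0.4785, 0.0457, 0.1496]
ee_rot: [0.104, 0.995, -0.0, -0.0]
wrist_force: [0.2, 0.5, -0.9]
width: 0.0088
```

>>> move_arm(increments=[[[0.005,0,0,0.001,0],[0.005,0,0,0.002,0],[0.005,0,0,0.002,0]]])

```text
time_s: 22.2
tool_pos: [0.4785, 0.0457, 0.1476]
ee_rot: [0.104, 0.995, -0.0, -0.0]
wrist_force: [0.8, 0.3, -0.8]
width: 0.0092
```

>>> move_arm(increments=[[[0.005,0,0,0.001,0],[0.005,0,0,0.002,0],[0.005,0,0,0.002,0]]])

```text
time_s: 22.58
tool_pos: [0.4788, 0.0456, 0.1459]
ee_rot: [0.104, 0.995, -0.0, 0.0]
wrist_force: [0.9, -0.0, 2.6]
width: 0.0089
```

>>> move_arm(increments=[[[0.005,0,0,0.001,0],[0.005,0,0,0.002,0],[0.005,0,0,0.002,0]]])

```text
time_s: 22.95
tool_pos: [0.4785, 0.0457, 0.1437]
ee_rot: [0.104, 0.995, -0.0, 0.0]
wrist_force: [-0.5, -0.6, 3.5]
width: 0.0093
```

>>> move_arm(increments=[[[0.005,0,0,0.0005,0],[0.005,0,0,0.001,0],[0.005,0,0,0.001,0]]])

```text
time_s: 23.32
tool_pos: [0.4785, 0.0456, 0.1426]
ee_rot: [0.104, 0.995, -0.0, -0.0]
wrist_force: [-1.0, 0.5, 4.2]
width: 0.0093
```

```bash
cat > lid.py <<'E'
from h import *
st();a=snap('top')['frame'];
import os
if os.path.exists('lid0.npy'):
  print('diff',np.abs(a[100:215,195:300].astype(int)-np.load('lid0.npy')).mean())
else: np.save('lid0.npy',a[100:215,195:300].astype(int))
E
python3 lid.py
```

```text
23.325 [0.4785 0.0456 0.1426] [ 0.1037  0.9946 -0.     -0.    ] [-1.04  0.52  4.24] 0.0093
```

>>> move_arm(increments=[[[0.005,0,0,0.0004,0],[0.005,0,0,0.0008,0],[0.005,0,0,0.0008,0],[0.005,0,0,0.0008,0]]])

```text
time_s: 23.88
tool_pos: [0.4785, 0.0456, 0.1419]
ee_rot: [0.104, 0.995, -0.0, 0.0]
wrist_force: [-0.2, -0.2, 4.9]
width: 0.009
```

```bash
python3 lid.py
```

```text
23.875 [0.4785 0.0456 0.1419] [ 0.1037  0.9946 -0.      0.    ] [-0.24 -0.25  4.93] 0.009
diff 2.6811870255348516
```

>>> move_arm(increments=[[[0.005,0,0,0.0004,0],[0.005,0,0,0.0007,0],[0.005,0,0,0.0007,0],[0.005,0,0,0.0007,0]]])

```text
time_s: 24.42
tool_pos: [0.4786, 0.0456, 0.1413]
ee_rot: [0.104, 0.995, -0.0, 0.0]
wrist_force: [0.7, 0.8, 5.6]
width: 0.0092
```

```bash
python3 lid.py
```

```text
24.425 [0.4786 0.0456 0.1413] [ 1.037e-01  9.946e-01 -0.000e+00  1.000e-04] [0.68 0.8  5.64] 0.0092
diff 12.296673567977916
```

>>> move_arm(increments=[[[0.005,0,0,-0.001,0],[0.005,0,0,-0.002,0],[0.005,0,0,-0.003,0],[0.005,0,0,-0.003,0],[0.005,0,0,-0.003,0],[0.005,0,0,-0.003,0],[0.005,0,0,-0.003,0],[0.005,0,0,-0.003,0]]])

```text
time_s: 25.48
tool_pos: [0.4785, 0.0457, 0.1442]
ee_rot: [0.104, 0.995, -0.0, -0.0]
wrist_force: [1.3, -0.7, 4.1]
width: 0.0089
```

```bash
python3 lid.py
python3 - <<'E'
from h import *
a=snap('top')['frame'][90:240,180:310];b=snap('side')['frame'][80:260,180:350]
cv2.imwrite('pics/l.png',np.hstack([cv2.resize(a,(390,450)),cv2.resize(b,(400,450))]))
E
```

```text
25.475 [0.4785 0.0457 0.1442] [ 0.1037  0.9946 -0.     -0.    ] [ 1.31 -0.74  4.13] 0.0089
diff 13.063216011042098
```

View pics/l.png

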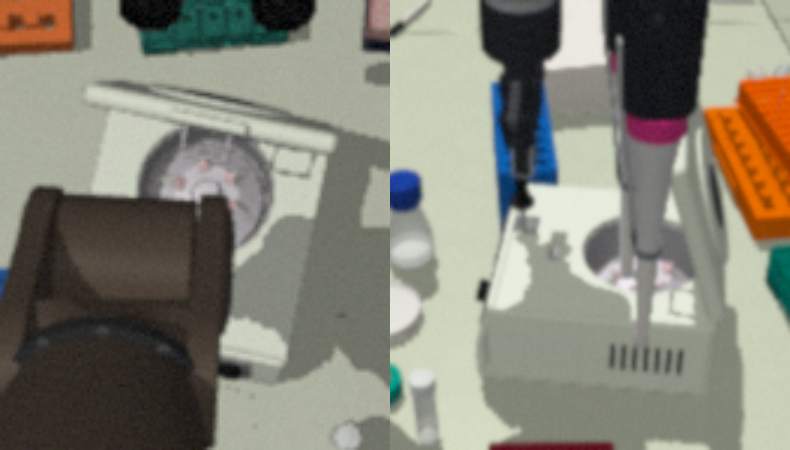

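Lid stands fully open at the rear (both views), with no arm contact. Withdraw straight up and go to the rack.

>>> move_arm(increments=[[[0.005,0,0,-0.008,0],[0.005,0,0,-0.018,0],[0.005,0,0,-0.03,0],[0.005,0,0,-0.045,0],[0.005,0,0,-0.06,0],[0.005,0,0,-0.075,0],[0.005,0,0,-0.085,0],[0.005,0,0,-0.085,0]]])

```text
time_s: 26.62
tool_pos: [0.4787, 0.0457, 0.2299]
ee_rot: [0.104, 0.995, 0.0, 0.001]
wrist_force: [0.3, -0.8, -0.7]
width: 0.0089
```

```bash
python3 lid.py
python3 - <<'E'
from h import *
gotip([.4708,.2636,.115])
E
```

```text
26.625 [0.4787 0.0457 0.2299] [1.037e-01 9.946e-01 0.000e+00 7.000e-04] [ 0.31 -0.78 -0.72] 0.0089
diff 20.69962732919255
tipshift [0.0475 0.2034 0.0321]
```

>>> move_arm(increments=[[[0.005,0.008,0.03,0,0],[0.005,0.02,0.08,0,0],[0.005,0.032,0.13,0,0],[0.005,0.042,0.175,0,0],[0.005,0.047,0.2,0.005,0],[0.005,0.0475,0.2034,0.02,0],[0.005,0.0475,0.2034,0.032,0],[0.005,0.0475,0.2034,0.032,0]]])

```text
time_s: 27.68
tool_pos: [0.4736, 0.2533, 0.1959]
ee_rot: [0.104, 0.995, -0.001, -0.001]
wrist_force: [-0.4, -0.2, -0.1]
width: 0.0088
```

Run:
```python
from h import *
s=st();w=snap('wrist');f=w['frame']
cv2.imwrite('pics/w6.png',cv2.resize(f[150:240,220:320],None,fx=7,fy=6,interpolation=2))
```

```text
27.675 [0.4736 0.2533 0.1959] [ 1.043e-01  9.945e-01 -7.000e-04 -1.100e-03] [-0.35 -0.19 -0.12] 0.0088
```

View pics/w6.png

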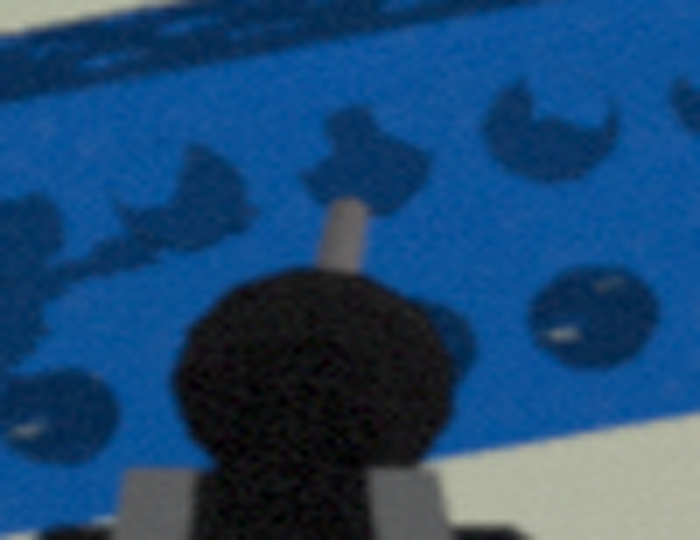

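Run:
```python
from h import *
w=snap('wrist');s=r.observe();t=s['tool_pos'];T=R.from_quat(s['ee_rot']).inv()
h=onz(w,272.6,178,.088);p=onz(w,269.6,183.8,t[2]-.0822)
print(h,p,'hole-tip tool',T.apply(h-p))
print(np.linalg.norm(onz(w,298.9,171.8,.088)-h))
```

```text
[0.47258264 0.26569626 0.088     ] [0.47051095 0.26236638 0.11497519] hole-tip tool [-0.00133818  0.0036935   0.02697422]
0.025393319808796912
```

>>> move_arm(increments=[[[0.005,-0.0013,0.0037,0,0],[0.005,-0.0013,0.0037,0.012,0],[0.005,-0.0013,0.0037,0.028,0],[0.005,-0.0013,0.0042,0.042,0],[0.005,-0.0013,0.0047,0.056,0],[0.005,-0.0013,0.0054,0.07,0],[0.005,-0.0013,0.006,0.082,0],[0.005,-0.0013,0.006,0.084,0]]])

```text
time_s: 28.78
tool_pos: [0.4763, 0.26, 0.1123]
ee_rot: [0.104, 0.995, -0.0, -0.001]
wrist_force: [0.3, 0.6, -0.2]
width: 0.0091
```

>>> move_arm(increments=[[[0.005,0,0,0.003,0],[0.005,0,0,0.006,0],[0.005,0,0,0.006,0]]])

```text
time_s: 29.15
tool_pos: [0.4766, 0.2601, 0.1072]
ee_rot: [0.104, 0.995, -0.0, 0.0]
wrist_force: [0.8, 0.7, -0.7]
width: 0.0092
```

>>> move_arm(increments=[[[0.005,0,0,0.0015,0],[0.005,0,0,0.003,0],[0.005,0,0,0.003,0]]])

```text
time_s: 29.52
tool_pos: [0.4765, 0.2601, 0.1041]
ee_rot: [0.104, 0.995, -0.0, -0.0]
wrist_force: [-0.0, -0.6, -0.7]
width: 0.0094
```

>>> move_arm(increments=[[[0.015,0,0,0,0],[0.025,0,0,0,0],[0.04,0,0,0,0],[0.055,0,0,0,0],[0.055,0,0,0,0]]])

```text
time_s: 30.15
tool_pos: [0.4766, 0.2601, 0.1042]
ee_rot: [0.104, 0.995, -0.0, 0.0]
wrist_force: [-0.0, -0.3, 1.0]
width: 0.0551
```

Run:
```python
from h import *
st()
```

```text
30.15 [0.4766 0.2601 0.1042] [ 0.1037  0.9946 -0.      0.    ] [-0.   -0.29  1.04] 0.0551
```

Rise straight up, then look.

>>> move_arm(increments=[[[0.06,0,0,-0.01,0],[0.06,0,0,-0.04,0],[0.06,0,0,-0.08,0],[0.06,0,0,-0.12,0],[0.06,0,0,-0.15,0],[0.06,0,0,-0.16,0],[0.06,0,0,-0.16,0]]])

```text
time_s: 31.02
tool_pos: [0.4764, 0.2601, 0.2642]
ee_rot: [0.104, 0.995, 0.0, 0.0]
wrist_force: [0.1, -0.9, -0.1]
width: 0.0604
```

Run:
```python
from h import *
st();a=snap('wrist')['frame'];b=snap('side')['frame']
u,v=300,150
cv2.imwrite('pics/e.png',np.hstack([cv2.resize(a,(480,400)),cv2.resize(b[80:260,180:320],(311,400))]))
```

```text
31.025 [0.4764 0.2601 0.2642] [1.037e-01 9.946e-01 1.000e-04 2.000e-04] [ 0.09 -0.92 -0.09] 0.0604
```

View pics/e.png

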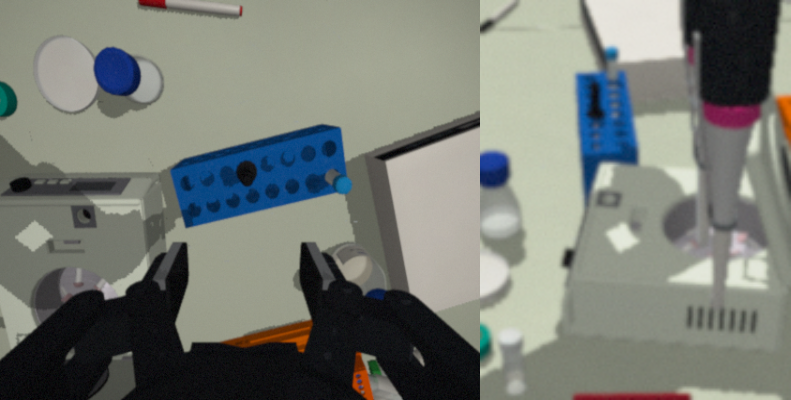

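Pin is back in its hole (wrist about (263,165)), handle up. The lid is still open and the bystanders haven't moved. Quick numeric check that the pin is upright, then hand in.

Run:
```python
from h import *
w=snap('wrist');g=w['frame'][140:195,235:295];m=(g.max(2)<55).astype(np.uint8)
n,l,s,c=cv2.connectedComponentsWithStats(m);i=1+np.argmax(s[1:,4]);x,y,ww,hh,A=s[i]
print(s[i]);yy,xx=np.where(l==i)
gu=(x+ww/2+235,y+ww*.47+140); b=xx[yy>y+hh-5].mean()+235
k=300.27
G=onz(w,*gu,.091);H=onz(w,b,y+hh-5.5+140,.136);print(G,H)
# expected handle-top pixel if upright
print(pix(w,[G[0],G[1],.136]),(b,y+hh-5.5+140))
r.finish_job()
```

```text
[ 18  16  21  23 376]
[0.47374716 0.26417093 0.091     ] [0.47258532 0.26377142 0.136     ]
[264.00242002 174.52460337] (np.float64(263.3783783783784), np.float64(173.5))
the job is handed in; nothing more can be done
```

The lid is fully open and the release pin is back upright in its original hole in the tall rack. I handed the job in at about 31 s of the 67 s allowed.

- **Finding the bush:** I pressed lightly at points about 1.5 mm apart. The bush was about 4.7 mm from where the pin first touched the guide.
- **Releasing the latch:** The pin touched the tongue about 35 mm below the deck. The latch let go after roughly 4 to 5 mm of travel, at about 5.6 N.
- **Forces:** The highest reading with the pin against the machine was 9.4 N, while feeling for the guide. The limit is 18 N, but I only had force readings at the end of each move, so brief peaks between them were not seen.
- **Last checks:** The pictures showed the lid still open, the bottle and vial where they had been, and the gripper clear of everything. The pin's handle top and guard line up to within about 1 mm, so it stands upright.

Two readings disagreed with what I expected:
- **Pin tilt:** The pin sat about 4.5° off straight in the gripper. I corrected for this by measuring its tip directly.
- **Gripper opening:** It read 9 mm on the 13 mm handle. I did not find out why, but the pin stayed held throughout.

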